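# Clear the tube rack and scan the sample box

### The arm

A 7-joint arm with a two-finger parallel gripper is mounted at the origin on the work surface. World frame = base frame: x ahead of the robot, y to its left, z up, the work surface at z = 0. Lengths are in m, angles in rad, forces in N, time in s.
With the tool pointing down it reaches from about 0.425 to 0.875 m from the base axis. Payload 4.7 kg.
Tool frame: the origin (TCP) lies midway between the tips of the shut fingers; the grasp point (between the pads) lies 19 mm behind it; z points along the fingers, y is the line along which they close (so a half turn about z gives the same grasp; the last joint's range is limited). The gripper opens to 85 mm and grips with 20 to 120 N. Pads are 22 mm wide; open, the fingers measure 114 mm over their backs; the gripper's body (76 mm by 85 mm) begins 54 mm behind the grasp point. The pads swing forward as they close: fully open they stand 13 mm farther back than shut.
Start: joints at [-1.331, 0.321, -0.07, 1.45, 0.023, 1.371, -0.057], TCP at [0.146, 0.634, 0.231] pointing down, gripper open.
Joint ranges: [-2.86, 2.86], [-0.3, 2.09], [-1.38, 1.24], [0.06, 2.45], [-1.56, 4.7], [0.09, 2.05], [-2.69, 2.69]. Speed limits (rad/s): [2.57, 2.57, 3.14, 3.14, 3.14, 3.14, 3.14].

### API

Orientations are given as a unit quaternion [w, x, y, z].
In Python, from bench import env gives the robot as it stands. The module is installed in compiled form; this text tells all that it offers.
- The arm moves only by the tool drive_tool, never from a script. Its argument "targets" is a list that holds one entry, the list of rows, each a list of 7 numbers: the opening, from 0 (shut) to 1 (fully open), then the shift along the tool's x, y, z in mm, then the turn, a rotation vector about the tool's x, y, z in degrees. In form: [[[hand, tx, ty, tz, rx, ry, rz], ...]]. A call has 1 to 12 rows; each row shifts and turns the commanded pose from where the row before left it, along the tool's axes as they then stand; what a row does not reach is not made up. A row lasts 1/8 s, in which the tool goes at most 62.5 mm and 10.7 degrees, less where a joint would pass 70% of its speed; a pose out of reach is approached as far as the arm can. A call is refused whole if a number of a shift passes 62.5 or a number of a turn 10.7, either way. A call with a gripper value outside its range is refused whole. The fingers move at their own pace and stop on an object; the grip force is fixed at half the most. Time passes only in rows, so rows that do not move let the fingers close. It gives the time, the measured TCP pose, the force, the opening and the grip force at its end, in the units of the state.
- env.sense(): the state, without advancing time (a new reading comes with each control period).
- env.read_camera(name): name is "scene" or "top" or "wrist"; returns a dict with "frame" (400x640x3 uint8, red, green, blue), "range_z" (400x640 float32, m along the optical axis (not along the pixel's ray), 0 where there is no reading), "fx", "fy", "cx", "cy" (pixels), "T" (4x4, takes a point from camera to world coordinates). Camera axes: x right, y down, z forward; pixel columns grow to the right and rows downward; lengths in m; the calibration is good to about 2 mm. The wrist camera is an equidistant fisheye: a pixel r from the principal point sees the ray r / f radians off the axis. A picture is of the moment at which its call begins.
- env.close_job(): hands the job in; it is judged then, once.
Trained networks look in the newest picture that a camera, given by its name, has taken for a name from the list of things; names that differ only in an ending like _2 or _b are one class to them, and where a whole thing is asked for, a point or a joint stands for the part that bears it (a point fixed in the world has none). Each returns a list of dicts, best first, with "confidence" (0 to 1); they miss things now and then, are a little off and sometimes report something else, mostly with a low value. They report only what shows in the picture. A call takes as long as a camera call. They do not tell look-alikes from the thing itself.
- env.spot_in(target, camera): "position" ([x, y, z] in m, in world coordinates, good to about 4 mm: the middle of the surface that is visible of it).
- env.silhouettes(target, camera): "region" (400x640 bool, what is visible of it).
The state is a dict: "clock": time; "joints": joint angles; "dq": joint speeds; "joint_efforts": joint torques, N m; "tool_pos": TCP position; "ee_rot": TCP orientation; "contact_force": force on the tool from outside, world axes, zero at the start; "ft_torque": the same for the moment, N m; "grip_width": opening from 0.0 (shut) to 1.0 (fully open); "gripper_force": force on a finger pad.
Only numpy, scipy, OpenCV 4.12 (cv2) and the standard library are available. Lean on these libraries where they do the work, as an engineer would, in place of code of your own. Each camera call takes 0.05 s, during which the arm holds its last target. There are 200 camera calls.

### The job

The blue tube rack is blocking the barcode label on the purple-topped sample box: slide it along the bench, without lifting or tipping it, until it lies wholly on the green parking mat. Then take the yellow scanner from its grey cradle, point its window straight at the middle of the label from about 9 cm away, hold it still there for a good second, and lay it back flat in the cradle. Do not disturb the sample box, the two bottles, the red tip box or the white tub.

Things in the scene. Friction and masses are not known exactly. Their poses are not given: they have to be found in the camera images.
- sample_box: Navy box with a purple top, 90 mm (x) by 130 mm (y) by 90 mm high, 0.8 kg, standing loose on the bench. Origin: centre of its underside; z up. Its barcode label is on its +x face, the side away from the robot.
- label (a point): Centre of the white barcode label, 64 mm wide and 44 mm high, on the sample box's +x face, 55 mm above the bench. Axes as the box's: x is the label's outward normal, z up.
- rack: Blue tube rack that blocks the label, a solid block 90 mm (x) by 128 mm (y) by 60 mm high, with a few tube caps standing up to 72 mm; about 0.35 kg, loose, too wide to grip. Origin: centre of its underside; z up; its long side is along its y and starts roughly parallel to the label.
- mat: Green parking mat, a flat marking without thickness on the bench, 136 mm (x) by 194 mm (y), to one side of the sample box (which side varies). Origin: its centre. The rack lies on it lengthwise, its y along the mat's y (either way round).
- cradle: Fixed grey scanner cradle on the other side of the sample box: a flat block 170 mm (x) by 85 mm (y), its flat top 25 mm above the bench. At its -x end two side lips, 5 mm thick (y = +-36.5 to +-41.5 mm, x = -75 to -35 mm), rise 12 mm above the top and flank the scanner's head; the rest has none. Origin: centre of its underside.
- scanner: Handheld scanner 150 mm long (x = -75 to 75 mm), 0.16 kg, lying flat in the cradle, its axes about parallel to the cradle's. Origin: underside, at mid-length, close to the centre of mass. The yellow head is at x = -75 to -25 mm, 56 mm wide and 38 mm high; the black handle at x = -25 to 75 mm is 34 mm wide and 32 mm high. It reads along its own -x from the window at the nose.
- scanner_nose (a point): Centre of the dark red window on the scanner's nose, at (-75, 0, 19) mm in the scanner's frame, axes as the scanner's: the reading beam runs from here along -x.
- amber_bottle: Bystander: amber bottle, diameter 64 mm, 140 mm high, loose. Origin: centre of its underside.
- green_bottle: Bystander: green glass bottle with a blue cap, diameter 64 mm, 130 mm high, loose. Origin: centre of its underside.
- tip_box: Bystander: navy box with a red top, 90 mm (x) by 130 mm (y) by 90 mm high, loose. Origin: centre of its underside.
- tub: Bystander: white open tub, rim diameter 84 mm, 80 mm high, loose. Origin: centre of its underside.
There are look-alikes about, which are no part of the job. What is meant by the scanner is not pink, and is the smaller of those in its own colour.

How it is judged:
By the outcome, as a careful person would: the job done as asked, in the order asked, and still so for the second after the job is handed in, with the robot touching nothing.
It also fails if it takes over 67 s, if anything falls off the work surface, if the arm or the gripper's body presses on something with over 40 N, if the wrist force passes 120 N, or if a joint passes its speed limit or range.

## Working session

There is one attempt and no reset: what is moved stays moved. The work goes in short steps, Python scripts to look and compute and a tool call to move; the robot and the scene stay as the last step left them, time stands still between calls to the robot, and variables do not carry over. Pictures are saved under pics/ and viewed, at most 10 in all, crops included, and the job is handed in when it is done.

Besides the shell and the picture viewer there is one more tool, called after "Emit:" as name(argument=value, ...), one argument or row to a line, values as JSON. drive_tool: Moves the arm, as the interface text tells. Its arguments: {"type":"object","properties":{"targets":{"type":"array","items":{"type":"array","items":{"type":"array","items":{"type":"number"}}}}},"required":["targets"]}

```bash
mkdir -p pics
cat > h.py <<'E'
import numpy as np, cv2
from bench import env
from scipy.spatial.transform import Rotation as R
def cloud(c):
    v,u=np.mgrid[0:400,0:640]; z=c["range_z"]
    P=np.stack([(u-c["cx"])/c["fx"]*z,(v-c["cy"])/c["fy"]*z,z],-1)
    return P@c["T"][:3,:3].T+c["T"][:3,3]
def save(c,n): cv2.imwrite("pics/"+n,c["frame"][:,:,::-1])
def rq(s): q=s["ee_rot"]; return R.from_quat([q[1],q[2],q[3],q[0]])
E
python3 - <<'E'
from h import *
s=env.sense(); print(s["clock"],s["tool_pos"],s["ee_rot"],rq(s).as_matrix().round(3).tolist())
for n in("top","scene"):
    c=env.read_camera(n); save(c,n+"0.png"); W=cloud(c)
    print(n,c["T"].round(2).tolist())
    for t in "sample_box label rack mat cradle scanner amber_bottle green_bottle tip_box tub".split():
        for d in env.silhouettes(t,n):
            m=d["region"]&(c["range_z"]>0)
            if d["confidence"]<.3 or m.sum()<20: continue
            p=W[m]; zt=np.percentile(p[:,2],95); q=p[p[:,2]>zt-.012]
            r=cv2.minAreaRect((q[:,:2]*1000).astype(np.float32)); v,u=np.argwhere(m).mean(0)
            print(t,round(d["confidence"],2),"px",int(u),int(v),"ztop",zt.round(3),"rect",np.round(r[0],0),np.round(r[1],0),round(r[2],1), m.sum())
E
```

```text
0.0 [0.14542121 0.63294446 0.23020094] [-7.50523436e-05  1.12635046e-01  9.93635933e-01 -9.87071376e-04] [[-0.975, 0.224, -0.0], [0.224, 0.975, -0.002], [-0.0, -0.002, -1.0]]
top [[-0.0, -1.0, 0.09, 0.42], [-1.0, 0.0, -0.03, -0.04], [0.03, -0.09, -1.0, 1.04], [0.0, 0.0, 0.0, 1.0]]
sample_box 0.92 px 309 222 ztop 0.094 rect [442. -46.] [ 85. 123.] 14.8 1716
sample_box 0.51 px 388 151 ztop 0.037 rect [ 639. -276.] [168.  85.] 0.2 878
label 0.84 px 309 222 ztop 0.094 rect [441. -46.] [ 85. 123.] 14.8 1784
rack 0.87 px 292 171 ztop 0.065 rect [580.   0.] [ 91. 128.] 24.2 1830
mat 0.69 px 207 199 ztop 0.005 rect [507. 232.] [137. 194.] 0.9 3510
cradle 0.69 px 389 151 ztop 0.037 rect [ 639. -276.] [168.  85.] 0.3 997
scanner 0.74 px 395 151 ztop 0.066 rect [ 639. -277.] [ 55. 150.] 88.7 990
scanner 0.68 px 405 285 ztop 0.042 rect [ 270. -302.] [150.  54.] 13.3 959
scanner 0.63 px 469 189 ztop 0.056 rect [ 523. -474.] [ 75. 203.] 51.2 1929
amber_bottle 0.59 px 233 134 ztop 0.141 rect [677. 155.] [28. 26.] 79.8 678
green_bottle 0.58 px 336 111 ztop 0.132 rect [ 739. -120.] [28. 29.] 66.1 651
[... 512 characters left out ...]
ect [583.  -3.] [ 90. 130.] 23.7 1271
mat 0.72 px 380 176 ztop 0.005 rect [508. 233.] [146. 201.] 2.2 1579
cradle 0.62 px 284 283 ztop 0.033 rect [ 641. -278.] [171.  85.] 0.4 887
scanner 0.73 px 280 271 ztop 0.065 rect [ 642. -280.] [ 56. 151.] 87.3 939
scanner 0.64 px 213 203 ztop 0.04 rect [ 273. -302.] [149.  58.] 10.6 672
scanner 0.59 px 199 290 ztop 0.054 rect [ 526. -478.] [ 76. 200.] 51.8 1571
amber_bottle 0.88 px 402 205 ztop 0.139 rect [678. 154.] [26. 31.] 48.8 645
green_bottle 0.71 px 347 266 ztop 0.129 rect [ 742. -122.] [28. 30.] 17.7 726
tip_box 0.78 px 337 147 ztop 0.092 rect [342. 166.] [ 91. 129.] 22.5 1223
tub 0.85 px 246 223 ztop 0.08 rect [ 439. -269.] [81. 85.] 51.1 755
```

View both.

Run:
```python
import cv2,numpy as np
t=cv2.imread("pics/top0.png");s=cv2.imread("pics/scene0.png")
a=cv2.resize(t[90:330,180:520],None,fx=2,fy=2)
b=cv2.resize(s[130:330,170:430],(390,300)); 
c=cv2.resize(t[120:330,350:510],(228,300))
cv2.imwrite("pics/v1.png",a); cv2.imwrite("pics/v2.png",np.hstack([b,c]))
```

```text
(no output)
```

View pics/v1.png

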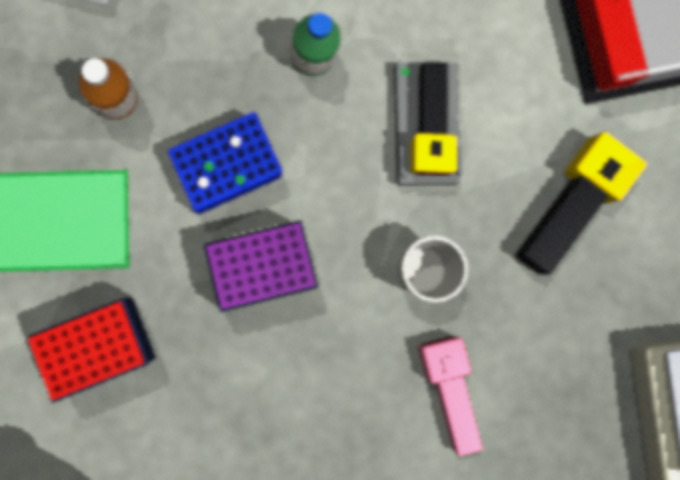

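View pics/v2.png

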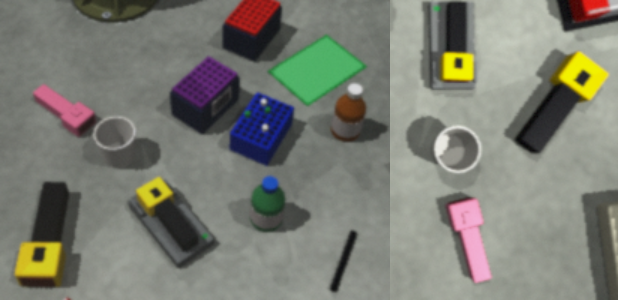

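The scanner candidates in the top image are yellow in the cradle at (395,151), a larger yellow one at (469,189), and a pink one at (405,285). The first is the one meant: it is not pink, it is the smaller of the two yellow ones, and it lies in the grey cradle. The enlarged crop confirms this. The rack is at (292,171), the mat is to the left at (207,199), and the amber bottle is beyond the mat.

```bash
cat >> h.py <<'E'
def pose(yaw,):  # tool down, tool y at given yaw (deg)
    a=np.radians(yaw); y=np.array([np.cos(a),np.sin(a),0]); z=np.array([0,0,-1.]); return R.from_matrix(np.stack([np.cross(y,z),y,z],1))
def plan(wps,start=None):
    """wps: (x,y,z mm, yaw, n rows, hand); prints rows in tool axes"""
    s=env.sense(); p=np.array(s["tool_pos"])*1000; r=rq(s)
    if start: p=np.array(start[:3],float); r=pose(start[3])
    for x,y,z,yaw,n,h in wps:
        q=np.array([x,y,z],float); D=(r.inv()*pose(yaw)).as_rotvec(degrees=True)
        for i in range(n):
            d=np.round(r.inv().apply((q-p)/(n-i)),0 if n-i>1 else 1); w=np.round(r.inv()*pose(yaw)and (r.inv()*pose(yaw)).as_rotvec(degrees=True)/(n-i),1)
            print([h,*d.tolist(),*w.tolist()],end=",\n"); p=p+r.apply(d); r=r*R.from_rotvec(w,degrees=True)
        print("--",p.round(1))
E
python3 -c "
from h import *
plan([(619,-88,200,24,16,.5),(619,-88,15,24,8,.5)])"
```

```text
[0.5, -39.0, -37.0, 2.0, 0.0, -0.0, 3.3],
[0.5, -41.0, -35.0, 2.0, 0.0, -0.0, 3.3],
[0.5, -43.0, -33.0, 2.0, 0.0, -0.0, 3.3],
[0.5, -45.0, -30.0, 2.0, 0.0, -0.0, 3.3],
[0.5, -46.0, -27.0, 2.0, 0.0, -0.0, 3.3],
[0.5, -48.0, -25.0, 2.0, 0.0, -0.0, 3.3],
[0.5, -49.0, -22.0, 2.0, 0.0, -0.0, 3.3],
[0.5, -51.0, -19.0, 2.0, 0.0, -0.0, 3.3],
[0.5, -51.0, -16.0, 2.0, 0.0, -0.0, 3.3],
[0.5, -52.0, -13.0, 2.0, 0.0, -0.0, 3.3],
[0.5, -53.0, -10.0, 2.0, 0.0, -0.0, 3.3],
[0.5, -54.0, -7.0, 2.0, 0.0, -0.0, 3.4],
[0.5, -54.0, -4.0, 2.0, 0.0, -0.0, 3.3],
[0.5, -54.0, -1.0, 2.0, 0.0, -0.0, 3.4],
[0.5, -54.0, 2.0, 2.0, 0.0, -0.0, 3.3],
[0.5, -53.5, 6.0, 1.3, 0.0, -0.0, 3.4],
-- [619. -88. 200.]
[0.5, 0.0, -0.0, 23.0, 0.0, -0.0, -0.0],
[0.5, 0.0, -0.0, 23.0, 0.0, -0.0, -0.0],
[0.5, 0.0, -0.0, 23.0, 0.0, -0.0, -0.0],
[0.5, 0.0, -0.0, 23.0, 0.0, -0.0, -0.0],
[0.5, 0.0, -0.0, 23.0, 0.0, -0.0, -0.0],
[0.5, 0.0, -0.0, 23.0, 0.0, -0.0, -0.0],
[0.5, 0.0, -0.0, 24.0, 0.0, -0.0, -0.0],
[0.5, 0.0, -0.1, 23.0, 0.0, -0.0, -0.0],
-- [619. -88.  15.]
```

Emit:
drive_tool(
  targets=[
    [[0.5,-39,-37,2,0,0,3.3],[0.5,-41,-35,2,0,0,3.3],[0.5,-43,-33,2,0,0,3.3],[0.5,-45,-30,2,0,0,3.3],[0.5,-46,-27,2,0,0,3.3],[0.5,-48,-25,2,0,0,3.3],[0.5,-49,-22,2,0,0,3.3],[0.5,-51,-19,2,0,0,3.3],[0.5,-51,-16,2,0,0,3.3],[0.5,-52,-13,2,0,0,3.3],[0.5,-53,-10,2,0,0,3.3],[0.5,-54,-7,2,0,0,3.4]],
  ],
)

```text
clock: 2.6
tool_pos: [0.5017, 0.0914, 0.2077]
ee_rot: [0.0, 0.444, 0.896, 0.001]
contact_force: [0.6, 0.7, 0.2]
grip_width: 0.495
gripper_force: 0.0
```

Emit:
drive_tool(
  targets=[
    [[0.5,-54,-4,2,0,0,3.3],[0.5,-54,-1,2,0,0,3.4],[0.5,-54,2,2,0,0,3.3],[0.5,-53.5,6,1.3,0,0,3.4],[0.5,0,0,0,0,0,0],[0.5,0,0,0,0,0,0]],
  ],
)

```text
clock: 3.35
tool_pos: [0.6188, -0.0874, 0.1997]
ee_rot: [-0.0, 0.545, 0.839, 0.0]
contact_force: [-0.1, -0.5, 0.8]
grip_width: 0.497
gripper_force: 0.0
```

Emit:
drive_tool(
  targets=[
    [[0.5,0,0,30,0,0,0],[0.5,0,0,30,0,0,0],[0.5,0,0,30,0,0,0],[0.5,0,0,30,0,0,0],[0.5,0,0,30,0,0,0],[0.5,0,0,20,0,0,0],[0.5,0,0,10,0,0,0],[0.5,0,0,5,0,0,0],[0.5,0,0,0,0,0,0]],
  ],
)

```text
clock: 4.47
tool_pos: [0.6195, -0.088, 0.0155]
ee_rot: [0.0, 0.545, 0.839, 0.0]
contact_force: [-0.1, 0.3, -0.7]
grip_width: 0.496
gripper_force: 0.0
```

Run:
```python
from h import *
c=env.read_camera("wrist"); save(c,"w1.png"); s=env.sense(); print(s["tool_pos"],s["contact_force"])
y=lambda a:np.array([-np.sin(np.radians(a)),np.cos(np.radians(a))])
C=np.array([581.,-1]); w=[]
for k in range(8): 
    C=C+108.7/8*y(24); w.append((*(C-75*y(24)),15,24,1,.5))
w[0]=(*w[0][:4],3,.5); a=24.
for k in range(10):
    C=C+13.8*y(a-1.15); a-=2.3; w.append((*(C-75*y(a)),15,a,1,.5))
print(C,a); plan(w)
```

```text
[ 0.61968797 -0.08811724  0.01582679] [ 0.23759561 -0.4388974  -0.39979566]
[507.11721095 232.13743986] 0.9999999999999964
[0.5, 11.0, 0.0, 0.0, 0.0, 0.0, -0.0],
[0.5, 11.0, 0.0, 0.0, 0.0, 0.0, -0.0],
[0.5, 11.9, 0.1, 0.8, 0.1, 0.0, -0.0],
-- [606.  -57.1  15. ]
[0.5, 13.6, -0.0, 0.0, -0.0, 0.0, -0.0],
-- [600.5 -44.7  15. ]
[0.5, 13.6, -0.1, -0.0, -0.0, 0.0, -0.0],
-- [594.9 -32.3  15. ]
[0.5, 13.6, 0.0, -0.0, -0.0, 0.0, -0.0],
-- [589.4 -19.9  15. ]
[0.5, 13.6, 0.0, -0.0, -0.0, 0.0, -0.0],
-- [583.8  -7.4  15. ]
[0.5, 13.5, 0.0, -0.0, -0.0, 0.0, -0.0],
-- [578.4   4.9  15. ]
[0.5, 13.6, 0.0, -0.0, -0.0, 0.0, -0.0],
-- [572.8  17.3  15. ]
[0.5, 13.6, -0.0, -0.0, -0.0, 0.0, -0.0],
-- [567.3  29.8  15. ]
[0.5, 13.9, -2.8, -0.0, -0.0, 0.0, 2.3],
-- [559.1  41.3  15. ]
[0.5, 13.8, -2.7, -0.1, -0.0, 0.0, 2.3],
-- [551.5  53.2  15. ]
[0.5, 13.9, -2.7, 0.0, -0.0, 0.0, 2.3],
-- [544.3  65.4  15. ]
[0.5, 13.8, -2.8, 0.0, -0.0, 0.0, 2.3],
-- [537.6  77.8  15. ]
[0.5, 13.9, -2.7, 0.0, -0.0, 0.0, 2.3],
-- [531.5  90.5  15. ]
[0.5, 13.9, -2.8, 0.0, -0.0, 0.0, 2.3],
-- [525.7 103.5  15. ]
[0.5, 13.8, -2.7, 0.0, -0.0, 0.0, 2.3],
-- [520.6 116.6  15. ]
[0.5, 13.9, -2.8, 0.0, -0.0, 0.0, 2.3],
-- [516. 130.  15.]
[0.5, 13.8, -2.7, -0.0, -0.0, 0.0, 2.3],
-- [512.  143.4  15. ]
[0.5, 13.9, -2.7, -0.0, -0.0, 0.0, 2.3],
-- [508.5 157.2  15. ]
```

View pics/w1.png

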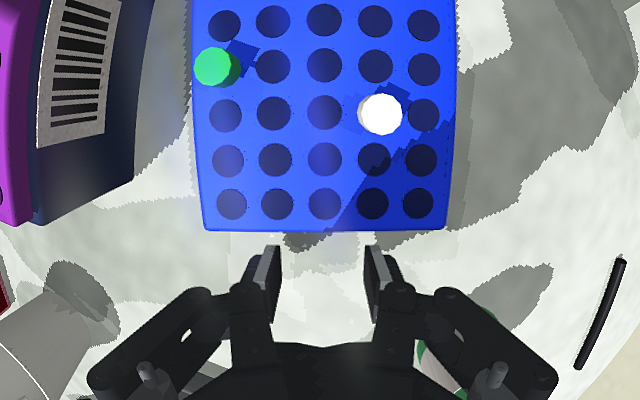

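The wrist view shows the two fingers (columns 265 and 378) centred on the rack's near face (columns 205–447, edge at row 230) and square to it. I'll push now.

Emit:
drive_tool(
  targets=[
    [[0.5,11,0,0,0,0,0],[0.5,8,0,0,0,0,0],[0.5,8,0,0,0,0,0],[0.5,8,0,0,0,0,0],[0.5,12,0,0,0,0,0],[0.5,13.6,0,0,0,0,0],[0.5,13.6,0,0,0,0,0],[0.5,13.6,0,0,0,0,0],[0.5,13.6,0,0,0,0,0],[0.5,13.6,0,0,0,0,0],[0.5,13.6,0,0,0,0,0]],
  ],
)

```text
clock: 5.9
tool_pos: [0.5664, 0.0304, 0.015]
ee_rot: [-0.0, 0.545, 0.839, 0.0]
contact_force: [1.9, -2.4, 2.4]
grip_width: 0.5
gripper_force: 0.0
```

Emit:
drive_tool(
  targets=[
    [[0.5,13.9,-2.8,0,0,0,2.3],[0.5,13.8,-2.7,0,0,0,2.3],[0.5,13.9,-2.7,0,0,0,2.3],[0.5,13.8,-2.8,0,0,0,2.3],[0.5,13.9,-2.7,0,0,0,2.3],[0.5,0,0,0,0,0,0]],
  ],
)

```text
clock: 6.65
tool_pos: [0.5294, 0.0926, 0.0145]
ee_rot: [-0.001, 0.625, 0.781, -0.0]
contact_force: [-0.5, -1.1, -0.7]
grip_width: 0.499
gripper_force: 0.0
```

```bash
cat >> h.py <<'E'
def top(t,n="top"):
    c=env.read_camera(n); W=cloud(c)
    for d in env.silhouettes(t,n):
        m=d["region"]&(c["range_z"]>0)
        if d["confidence"]<.3 or m.sum()<20: continue
        p=W[m]; zt=np.percentile(p[:,2],90); q=p[p[:,2]>zt-.012]
        r=cv2.minAreaRect((q[:,:2]*1000).astype(np.float32)); print(t,round(d["confidence"],2),zt.round(3),np.round(r[0],0),np.round(r[1],0),round(r[2],1))
    return c
E
python3 -c "
from h import *
save(top('rack'),'t1.png');top('rack','scene');top('mat');top('amber_bottle')"
```

```text
rack 0.92 0.063 [533. 157.] [ 76. 168.] 20.2
mat 0.69 0.004 [506. 288.] [136.  79.] 1.7
amber_bottle 0.64 0.14 [676. 155.] [27. 28.] 0.7
```

View pics/t1.png

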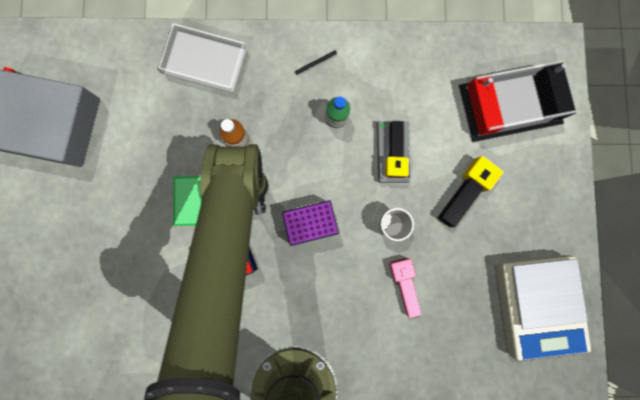

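The arm hides the rack from the top camera. I'll finish the push and check it from the wrist camera.

Emit:
drive_tool(
  targets=[
    [[0.5,8,-1.5,0,0,0,1.3],[0.5,13.9,-2.8,0,0,0,2.3],[0.5,13.8,-2.7,0,0,0,2.3],[0.5,13.9,-2.8,0,0,0,2.3],[0.5,10,-2,0,0,0,1.7],[0.5,5,-1,0,0,0,0.8],[0.5,0,0,0,0,0,0]],
  ],
)

```text
clock: 7.92
tool_pos: [0.5092, 0.1523, 0.015]
ee_rot: [-0.0, 0.696, 0.718, -0.0]
contact_force: [-0.6, 0.1, 0.9]
grip_width: 0.499
gripper_force: 0.0
```

```bash
cat >> h.py <<'E'
def wcloud(c):
    v,u=np.mgrid[0:400,0:640].astype(float); a=(u-c["cx"])/c["fx"]; b=(v-c["cy"])/c["fy"]; th=np.hypot(a,b)+1e-9
    k=np.tan(np.minimum(th,1.5))/th; z=c["range_z"]
    return np.stack([a*k*z,b*k*z,z],-1)@c["T"][:3,:3].T+c["T"][:3,3]
def wtop(t,zb=None,cmin=.3):
    c=env.read_camera("wrist"); W=wcloud(c)
    for d in env.silhouettes(t,"wrist"):
        m=d["region"]&(c["range_z"]>0)
        if d["confidence"]<cmin or m.sum()<20: continue
        p=W[m]; zt=np.percentile(p[:,2],90); lo,hi=zb or (zt-.008,zt+.008); q=p[(p[:,2]>lo)&(p[:,2]<hi)]
        r=cv2.minAreaRect((q[:,:2]*1000).astype(np.float32)); print(t,round(d["confidence"],2),zt.round(3),np.round(r[0],0),np.round(r[1],0),round(r[2],1),(q.mean(0)*1000).round(0))
    return c
E
python3 -c "
from h import *
print(env.sense()['tool_pos'],rq(env.sense()).as_matrix()[:2,1])
save(wtop('rack',(.055,.064)),'w2.png');wtop('mat')"
```

```text
[0.50916232 0.15227848 0.01497667] [0.99952029 0.03097022]
rack 0.83 0.061 [508. 218.] [ 89. 102.] 1.7 [508. 220.  60.]
```

View pics/w2.png

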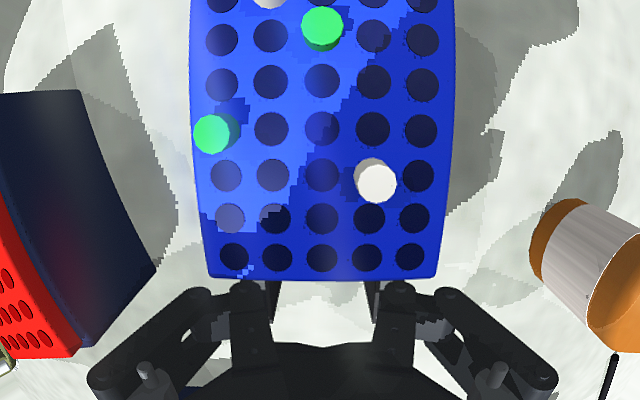

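The rack is at about (508, 220) with yaw about 1.7°, which is over the mat as mapped. The mat's green does not show in the wrist view, so I'll back off, go to the cradle and check from the top camera.

```bash
python3 -c "
from h import *
plan([(509,122,15,1.7,2,.5),(509,122,200,1.7,5,.5),(640,-277,200,-90,14,.7)])"
```

```text
[0.5, -15.0, -1.0, 0.0, 0.0, -0.0, 0.0],
[0.5, -15.3, -0.2, 0.0, 0.0, -0.0, 0.1],
-- [509. 122.  15.]
[0.5, 0.0, -0.0, -37.0, 0.0, -0.0, -0.0],
[0.5, 0.0, -0.0, -37.0, 0.0, -0.0, -0.0],
[0.5, 0.0, -0.0, -37.0, 0.0, -0.0, -0.0],
[0.5, 0.0, -0.0, -37.0, 0.0, -0.0, -0.0],
[0.5, 0.1, -0.0, -37.0, 0.0, -0.0, -0.0],
-- [509. 122. 200.]
[0.7, -29.0, 9.0, -0.0, -0.0, -0.0, 6.5],
[0.7, -28.0, 12.0, -0.0, -0.0, -0.0, 6.6],
[0.7, -26.0, 15.0, -0.0, -0.0, -0.0, 6.5],
[0.7, -24.0, 18.0, -0.0, -0.0, -0.0, 6.6],
[0.7, -22.0, 20.0, -0.0, -0.0, -0.0, 6.5],
[0.7, -20.0, 23.0, -0.0, -0.0, -0.0, 6.6],
[0.7, -17.0, 25.0, -0.0, -0.0, -0.0, 6.5],
[0.7, -14.0, 26.0, -0.0, -0.0, -0.0, 6.6],
[0.7, -11.0, 28.0, -0.0, -0.0, -0.0, 6.5],
[0.7, -8.0, 29.0, -0.0, -0.0, -0.0, 6.6],
[0.7, -4.0, 29.0, -0.0, -0.0, -0.0, 6.5],
[0.7, -1.0, 30.0, -0.0, -0.0, -0.0, 6.6],
[0.7, 3.0, 30.0, -0.0, -0.0, -0.0, 6.5],
[0.7, 6.0, 29.0, -0.1, -0.0, -0.0, 6.6],
-- [ 640. -277.  200.]
```

Emit:
drive_tool(
  targets=[
    [[0.5,-15,0,0,0,0,0],[0.5,-15,0,0,0,0,0],[0.5,0,0,-37,0,0,0],[0.5,0,0,-37,0,0,0],[0.5,0,0,-37,0,0,0],[0.5,0,0,-37,0,0,0],[0.5,0,0,-37,0,0,0],[0.7,-29,9,0,0,0,6.5],[0.7,-28,12,0,0,0,6.6],[0.7,-26,15,0,0,0,6.5],[0.7,-24,18,0,0,0,6.6]],
  ],
)

```text
clock: 9.5
tool_pos: [0.549, 0.0055, 0.2]
ee_rot: [-0.0, 0.842, 0.539, 0.0]
contact_force: [0.1, 0.3, -0.4]
grip_width: 0.694
gripper_force: 0.0
```

Emit:
drive_tool(
  targets=[
    [[0.7,-22,20,0,0,0,6.5],[0.7,-20,23,0,0,0,6.6],[0.7,-17,25,0,0,0,6.5],[0.7,-14,26,0,0,0,6.6],[0.7,-11,28,0,0,0,6.5],[0.7,-8,29,0,0,0,6.6],[0.7,-4,29,0,0,0,6.5],[0.7,-1,30,0,0,0,6.6],[0.7,3,30,0,0,0,6.5],[0.7,6,29,0,0,0,6.6],[0.7,0,0,0,0,0,0]],
  ],
)

```text
clock: 10.88
tool_pos: [0.6401, -0.281, 0.1997]
ee_rot: [0.001, 1.0, -0.002, -0.001]
contact_force: [-0.1, 0.1, -0.1]
grip_width: 0.698
gripper_force: 0.0
```

Run:
```python
from h import *
s=env.sense();print(s['tool_pos'],rq(s).as_matrix().round(3).tolist())
a=top('rack');top('rack','scene');top('mat');top('sample_box');top('sample_box','scene');save(a,'t2.png')
save(wtop('scanner',(.052,.06)),'w3.png')
wtop('cradle',(.02,.03))
x=cv2.imread('pics/t2.png');y=cv2.imread('pics/w3.png')
cv2.imwrite('pics/v3.png',np.hstack([cv2.resize(x[100:300,150:350],(380,380)),cv2.resize(y,None,fx=.62,fy=.95)]))
```

```text
[ 0.64006205 -0.28096667  0.19971047] [[1.0, -0.004, -0.001], [-0.004, -1.0, -0.002], [-0.001, 0.002, -1.0]]
rack 0.93 0.063 [506. 228.] [ 90. 129.] 1.7
rack 0.93 0.062 [507. 227.] [ 95. 135.] 2.2
mat 0.75 0.004 [507. 232.] [138. 196.] 2.6
sample_box 0.77 0.093 [460. -19.] [ 66. 130.] 44.4
sample_box 0.56 0.004 [507. 232.] [136. 198.] 1.1
sample_box 0.32 0.063 [506. 228.] [ 90. 129.] 1.6
sample_box 0.86 0.092 [444. -46.] [ 85. 129.] 14.2
sample_box 0.38 0.126 [ 742. -122.] [27. 25.] 8.8
scanner 0.65 0.063 [ 643. -277.] [ 56. 148.] 88.3 [ 665. -277.   56.]
scanner 0.56 0.051 [ 577. -514.] [67. 58.] 49.9 [ 574. -510.   54.]
cradle 0.9 0.026 [ 641. -274.] [ 86. 170.] 89.8 [ 666. -272.   24.]
```

View pics/v3.png

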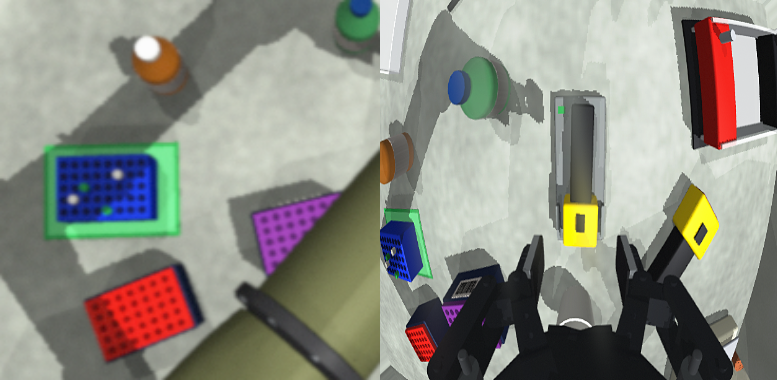

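The rack lies squared and fully inside the green mat (left panel, about (107,188)). In the wrist panel the scanner's handle (column 582) is centred between the fingers (532 and 628). I'll descend and grip.

Emit:
drive_tool(
  targets=[
    [[0.7,5,-3,30,0,0,1.5],[0.7,0,0,40,0,0,0],[0.7,0,0,40,0,0,0],[0.7,0,0,35,0,0,0],[0.7,0,0,15,0,0,0],[0.7,0,0,10,0,0,0],[0.7,0,0,0,0,0,0],[0.3,0,0,0,0,0,0],[0.0,0,0,0,0,0,0],[0.0,0,0,0,0,0,0],[0.0,0,0,0,0,0,0],[0.0,0,0,0,0,0,0]],
  ],
)

```text
clock: 13.08
tool_pos: [0.6478, -0.2744, 0.0318]
ee_rot: [0.001, 1.0, -0.013, 0.001]
contact_force: [-0.0, -0.1, 5.0]
grip_width: 0.385
gripper_force: 62.8
```

Emit:
drive_tool(
  targets=[
    [[0.0,0,0,0,0,0,0],[0.0,0,0,0,0,0,0],[0.0,0,0,-10,0,0,0],[0.0,0,0,-20,0,0,0],[0.0,0,0,-30,0,0,0],[0.0,0,0,-30,0,0,0],[0.0,0,0,-20,0,0,0],[0.0,0,0,0,0,0,0],[0.0,0,0,0,0,0,0]],
  ],
)

```text
clock: 14.2
tool_pos: [0.6463, -0.2729, 0.1389]
ee_rot: [-0.001, 1.0, -0.013, -0.001]
contact_force: [-1.9, -1.0, -2.4]
grip_width: 0.386
gripper_force: 61.9
```

Run:
```python
from h import *
s=env.sense();print(s['tool_pos'],rq(s).as_matrix().round(3).tolist(),s['grip_width'],s['gripper_force'])
top('scanner');top('scanner','scene');top('sample_box')
c=wtop('scanner',(.1,.2));save(c,'w4.png')
W=wcloud(c)
for t in('scanner','scanner_nose','label'):
    print(t,[(np.round(d['position'],3),round(d['confidence'],2)) for n in('wrist','scene','top') for d in env.spot_in(t,n)[:2]])
```

```text
[ 0.64633068 -0.27294268  0.13891929] [[1.0, -0.025, -0.001], [-0.025, -1.0, 0.001], [-0.001, -0.001, -1.0]] 0.38598890219020393 61.94857835769653
scanner 0.97 0.041 [ 270. -302.] [150.  56.] 13.6
scanner 0.78 0.055 [ 522. -474.] [ 74. 202.] 52.3
scanner 0.97 0.052 [ 525. -475.] [ 76. 205.] 50.9
scanner 0.79 0.168 [ 640. -290.] [152.  65.] 1.2
scanner 0.65 0.039 [ 270. -304.] [155.  57.] 13.7
sample_box 0.9 0.093 [465.  -3.] [36. 76.] 44.9
scanner 0.86 0.051 [ 658. -324.] [0. 1.] 3.0 [ 658. -324.  198.]
scanner 0.58 0.165 [ 665. -272.] [ 46. 103.] 88.8 [ 671. -273.  163.]
scanner 0.36 0.081 [0. 0.] [0. 0.] 0.0 [nan nan nan]
scanner [(array([ 0.675, -0.273,  0.163]), 0.96), (array([ 0.568, -0.482,  0.044]), 0.75), (array([ 0.299, -0.309,  0.028]), 0.83), (array([ 0.674, -0.281,  0.165]), 0.82), (array([ 0.284, -0.298,  0.031]), 0.55)]
scanner_nose [(array([ 0.676, -0.273,  0.163]), 0.79), (array([ 0.568, -0.484,  0.044]), 0.61), (array([ 0.674, -0.28 ,  0.164]), 0.76), (array([ 0.301, -0.309,  0.037]), 0.7), (array([ 0.285, -0.3  ,  0.029]), 0.76), (array([ 0.538, -0.474,  0.04 ]), 0.65)]
label [(array([ 0.478, -0.013,  0.043]), 0.98), (array([0.677, 0.126, 0.029]), 0.48), (array([ 0.473, -0.05 ,  0.09 ]), 0.94), (array([ 0.756, -0.135,  0.082]), 0.52), (array([0.459, 0.001, 0.086]), 0.74)]h.py:40: RuntimeWarning: Mean of empty slice.
  r=cv2.minAreaRect((q[:,:2]*1000).astype(np.float32)); print(t,round(d["confidence"],2),zt.round(3),np.round(r[0],0),np.round(r[1],0),round(r[2],1),(q.mean(0)*1000).round(0))
  ret = um.true_divide(
```

View pics/w4.png

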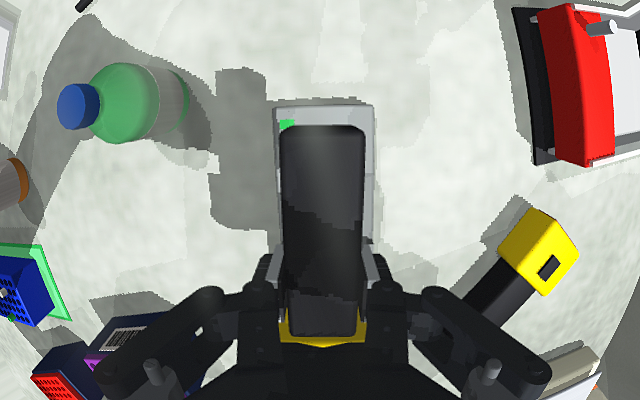

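```bash
python3 -c "
from h import *
plan([(646,-273,200,-91.4,3,0),(652,7,200,-75.7,9,0),(652,7,90,-75.7,4,0)])"
```

```text
[0, -0.0, -0.0, -20.0, -0.0, -0.0, -0.0],
[0, -0.0, -0.0, -20.0, -0.0, -0.0, -0.0],
[0, -0.9, -0.5, -19.9, -0.0, -0.0, -0.0],
-- [ 646. -273.  200.]
[0, -0.0, -31.0, -0.0, -0.0, -0.0, -1.7],
[0, 1.0, -31.0, -0.0, -0.0, -0.0, -1.8],
[0, 2.0, -31.0, -0.0, -0.0, -0.0, -1.7],
[0, 3.0, -31.0, -0.0, -0.0, -0.0, -1.8],
[0, 4.0, -31.0, -0.0, -0.0, -0.0, -1.7],
[0, 4.0, -31.0, -0.0, -0.0, -0.0, -1.8],
[0, 5.0, -31.0, -0.0, -0.0, -0.0, -1.7],
[0, 7.0, -30.0, -0.0, -0.0, -0.0, -1.8],
[0, 7.0, -30.3, -0.0, -0.0, -0.0, -1.7],
-- [652.   7. 200.]
[0, -0.0, -0.0, 27.0, -0.0, -0.0, -0.0],
[0, -0.0, -0.0, 28.0, -0.0, -0.0, -0.0],
[0, -0.0, -0.0, 27.0, -0.0, -0.0, -0.0],
[0, -0.0, -0.0, 28.0, -0.0, -0.0, -0.0],
-- [652.   7.  90.]
```

Emit:
drive_tool(
  targets=[
    [[0,0,0,-20,0,0,0],[0,0,0,-20,0,0,0],[0,0,0,-20,0,0,0],[0,0,-31,0,0,0,-1.7],[0,1,-31,0,0,0,-1.8],[0,2,-31,0,0,0,-1.7],[0,3,-31,0,0,0,-1.8],[0,4,-31,0,0,0,-1.7],[0,4,-31,0,0,0,-1.8],[0,5,-31,0,0,0,-1.7],[0,7,-30,0,0,0,-1.8],[0,7,-30,0,0,0,-1.7]],
  ],
)

```text
clock: 16.55
tool_pos: [0.6534, 0.0069, 0.2017]
ee_rot: [-0.0, 0.992, 0.125, 0.001]
contact_force: [-0.8, 0.3, -1.1]
grip_width: 0.384
gripper_force: 61.9
```

Emit:
drive_tool(
  targets=[
    [[0,0,0,27,0,0,0],[0,0,0,28,0,0,0],[0,0,0,27,0,0,0],[0,0,0,28,0,0,0],[0,0,0,0,0,0,0],[0,0,0,0,0,0,0]],
  ],
)

```text
clock: 17.3
tool_pos: [0.6541, 0.0059, 0.0919]
ee_rot: [0.0, 0.992, 0.124, 0.001]
contact_force: [0.7, -0.4, -1.9]
grip_width: 0.379
gripper_force: 61.9
```

Run:
```python
from h import *
s=env.sense();print(s['tool_pos'],rq(s).as_matrix().round(3).tolist())
c=env.read_camera('scene');save(c,'s4.png');W=cloud(c)
for t in('sample_box','scanner','label'):
  for d in env.silhouettes(t,'scene')[:3]:
    m=d['region']&(c['range_z']>0); p=W[m]*1000; v,u=np.argwhere(m).mean(0); 
    print(t,d['confidence'],int(u),int(v),np.percentile(p,[5,50,95],axis=0).round(0).tolist())
    if t=='sample_box' and 380<p[:,0].mean()<520:
        q=p[(p[:,2]<82)&(p[:,2]>15)]   # side faces; fit +x face plane
        for i in range(8):
            n=np.array([np.cos(a:=np.radians(14.3)),np.sin(a)]) if i==0 else n
            k=q[:,:2]@n; f=q[np.abs(k-(np.median(k) if i==0 else o))<(15 if i==0 else 4)]
            _,_,V=np.linalg.svd(f[:,:2]-f[:,:2].mean(0)); n=V[1]*np.sign(V[1][0]); o=(f[:,:2]@n).mean()
        print('face yaw',np.degrees(np.arctan2(n[1],n[0])),'offset',o,len(f),'ends',np.percentile(f[:,:2]@[-n[1],n[0]],[0,1,99,100]))
        r=p[p[:,2]>85]; print(cv2.minAreaRect(r[:,:2].astype(np.float32)))
cv2.imwrite('pics/v4.png',cv2.resize(c['frame'][130:330,230:470,::-1],None,fx=3,fy=3,interpolation=cv2.INTER_CUBIC))
```

```text
[0.65405446 0.0058533  0.09194496] [[0.969, 0.246, 0.002], [0.246, -0.969, 0.0], [0.002, 0.001, -1.0]]
sample_box 0.71 305 192 [[411.0, -114.0, 11.0], [465.0, -63.0, 82.0], [497.0, 10.0, 92.0]]
face yaw 13.537351002003104 offset 464.48577274376515 358 ends [-215.77907428 -214.96259551  -87.92344007  -83.8535163 ]
((443.52008056640625, -46.31681823730469), (83.49005889892578, 125.2060317993164), 14.116362571716309)
sample_box 0.52 336 146 [[302.0, 100.0, 9.0], [359.0, 144.0, 79.0], [398.0, 222.0, 92.0]]
scanner 0.93 200 289 [[457.0, -547.0, 18.0], [551.0, -490.0, 44.0], [615.0, -418.0, 54.0]]
scanner 0.87 213 203 [[210.0, -331.0, 5.0], [300.0, -306.0, 31.0], [345.0, -269.0, 40.0]]
scanner 0.79 359 213 [[583.0, -38.0, 89.0], [658.0, -1.0, 116.0], [719.0, 28.0, 125.0]]
label 0.57 306 192 [[408.0, -114.0, 8.0], [465.0, -62.0, 81.0], [497.0, 12.0, 92.0]]
```

View pics/v4.png

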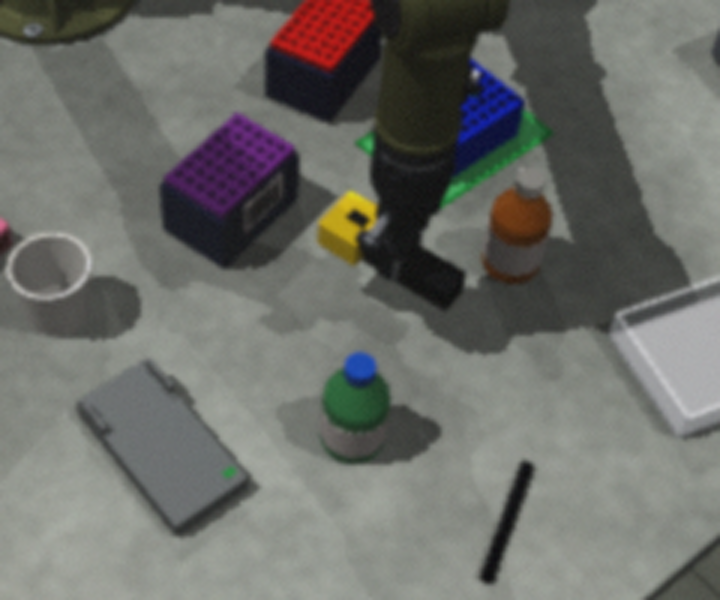

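The scene view shows the held scanner's nose (330,230) facing the label (265,200), with the sample box undisturbed. I'll lower to label height and hold.

Emit:
drive_tool(
  targets=[
    [[0,-2,0,20,0,0,0.3],[0,0,0,17,0,0,0],[0,0,0,9,0,0,0],[0,0,0,3,0,0,0],[0,0,0,0,0,0,0],[0,0,0,0,0,0,0],[0,0,0,0,0,0,0],[0,0,0,0,0,0,0]],
  ],
)

```text
clock: 18.5
tool_pos: [0.6512, 0.0057, 0.0413]
ee_rot: [-0.0, 0.993, 0.122, 0.0]
contact_force: [0.2, -0.1, -1.6]
grip_width: 0.387
gripper_force: 61.9
```

Run:
```python
from h import *
s=env.sense();print(s['tool_pos'],rq(s).as_matrix().round(3).tolist())
c=env.read_camera('scene');W=cloud(c)
for d in env.silhouettes('scanner','scene'):
    m=d['region']&(c['range_z']>0); p=W[m]*1000
    if abs(p[:,1].mean())>60: continue
    f=c['frame'][m].astype(int); yl=(f[:,0]>120)&(f[:,2]<90); h=p[yl&(p[:,2]>66)]; bt=p[~yl&(p[:,2]>60)]
    n=np.array([.971,.240]);t=np.array([-.240,.971]); L=np.array([487.2,-35.5])
    for q in(h,bt): print(len(q),'along',np.percentile((q[:,:2]-L)@n,[1,50,99]).round(),'lat',np.percentile((q[:,:2]-L)@t,[1,50,99]).round(),'z',np.percentile(q[:,2],[5,50,95]).round())
c=wtop('scanner')
p=wcloud(c)[env.silhouettes('scanner','wrist')[0]['region']]*1000; p=p[(p[:,2]>55)&(p[:,2]<85)]
print(np.percentile((p[:,:2]-L)@n,[50,99]),np.percentile((p[:,:2]-L)@t,[1,50,99]),np.median(p[:,2]))
# pitch/yaw of handle top
A=np.c_[(p[:,:2]-L)@n,np.ones(len(p))]; print('slope deg',np.degrees(np.linalg.lstsq(A,p[:,2],rcond=None)[0][0]))
```

```text
[0.65123529 0.00567261 0.04134331] [[0.97, 0.241, 0.001], [0.241, -0.97, 0.0], [0.001, -0.0, -1.0]]
177 along [ 89. 108. 134.] lat [-31.  -7.  25.] z [67. 71. 75.]
240 along [111. 201. 237.] lat [-55.  -2.  16.] z [62. 66. 76.]
scanner 0.96 0.043 [ 499. -480.] [94. 86.] 49.4 [ 522. -468.   42.]
scanner 0.63 0.067 [668.  11.] [103.  45.] 14.1 [675.  13.  66.]
[-118.28205884 -118.28205884] [-507.32345076 -507.32345076 -507.32345076] 55.04597901628999
slope deg -26.66234333876062
```

The nose is about 89 mm from the label, centred, at about 54 mm height and level. I'll hold, then go back.

Emit:
drive_tool(
  targets=[
    [[0,0,0,-1,0,0,0],[0,0,0,0,0,0,0],[0,0,0,0,0,0,0],[0,0,0,0,0,0,0],[0,0,0,0,0,0,0],[0,0,0,0,0,0,0],[0,0,0,0,0,0,0],[0,0,0,0,0,0,0],[0,0,0,0,0,0,0],[0,0,0,0,0,0,0],[0,0,0,0,0,0,0],[0,0,0,0,0,0,0]],
  ],
)

```text
clock: 20.25
tool_pos: [0.651, 0.0057, 0.042]
ee_rot: [-0.0, 0.993, 0.122, 0.0]
contact_force: [-0.9, 0.4, -1.1]
grip_width: 0.385
gripper_force: 61.9
```

Emit:
drive_tool(
  targets=[
    [[0,0,0,0,0,0,0],[0,0,0,0,0,0,0],[0,0,0,0,0,0,0],[0,0,0,0,0,0,0]],
  ],
)

```text
clock: 20.75
tool_pos: [0.651, 0.0057, 0.042]
ee_rot: [-0.0, 0.993, 0.122, 0.0]
contact_force: [0.3, 0.1, -2.2]
grip_width: 0.388
gripper_force: 61.9
```

```bash
python3 -c "
from h import *
plan([(652,6,200,-76,5,0),(647,-273.5,200,-91.4,9,0),(647,-273.5,60,-91.4,5,0)])"
```

```text
[0, 0.0, -0.0, -32.0, -0.0, -0.0, -0.0],
[0, 0.0, -0.0, -31.0, -0.0, -0.0, -0.0],
[0, 0.0, -0.0, -32.0, -0.0, -0.0, -0.0],
[0, 1.0, -0.0, -31.0, -0.0, -0.0, -0.0],
[0, 0.0, -0.1, -32.0, -0.0, -0.0, -0.0],
-- [652.   6. 200.]
[0, -8.0, 30.0, 0.0, -0.0, -0.0, 1.7],
[0, -7.0, 30.0, 0.0, -0.0, -0.0, 1.7],
[0, -6.0, 30.0, 0.0, -0.0, -0.0, 1.7],
[0, -5.0, 31.0, 0.0, -0.0, -0.0, 1.7],
[0, -5.0, 31.0, 0.0, -0.0, -0.0, 1.7],
[0, -4.0, 31.0, 0.0, -0.0, -0.0, 1.7],
[0, -2.0, 31.0, 0.0, -0.0, -0.0, 1.7],
[0, -2.0, 31.0, 0.0, -0.0, -0.0, 1.7],
[0, -0.7, 30.9, 0.0, -0.0, -0.0, 1.8],
-- [ 647.  -273.5  200. ]
[0, 0.0, 0.0, 28.0, -0.0, -0.0, -0.0],
[0, 0.0, 0.0, 28.0, -0.0, -0.0, -0.0],
[0, 0.0, 0.0, 28.0, -0.0, -0.0, -0.0],
[0, 0.0, 0.0, 28.0, -0.0, -0.0, -0.0],
[0, 0.0, 0.1, 28.0, -0.0, -0.0, -0.0],
-- [ 647.  -273.5   60. ]
```

Emit:
drive_tool(
  targets=[
    [[0,0,0,-32,0,0,0],[0,0,0,-31,0,0,0],[0,0,0,-32,0,0,0],[0,1,0,-31,0,0,0],[0,0,0,-32,0,0,0],[0,-8,30,0,0,0,1.7],[0,-7,30,0,0,0,1.7],[0,-6,30,0,0,0,1.7],[0,-5,31,0,0,0,1.7],[0,-5,31,0,0,0,1.7],[0,-4,31,0,0,0,1.7],[0,-2,31,0,0,0,1.7]],
  ],
)

```text
clock: 22.25
tool_pos: [0.6482, -0.2126, 0.2]
ee_rot: [-0.0, 1.0, 0.017, 0.0]
contact_force: [0.6, -0.6, -1.1]
grip_width: 0.388
gripper_force: 62.1
```

Emit:
drive_tool(
  targets=[
    [[0,-2,31,0,0,0,1.7],[0,-0.7,31,0,0,0,1.8],[0,0,0,28,0,0,0],[0,0,0,28,0,0,0],[0,0,0,28,0,0,0],[0,0,0,28,0,0,0],[0,0,0,28,0,0,0],[0,0,0,0,0,0,0],[0,0,0,0,0,0,0],[0,0,0,0,0,0,0]],
  ],
)

```text
clock: 23.5
tool_pos: [0.6479, -0.2743, 0.0618]
ee_rot: [0.0, 1.0, -0.013, 0.001]
contact_force: [0.2, -0.4, -1.6]
grip_width: 0.385
gripper_force: 61.9
```

Run:
```python
from h import *
s=env.sense();print(s['tool_pos'],rq(s).as_matrix().round(3).tolist())
c=wtop('scanner',(.07,.1));wtop('cradle',(.02,.03));top('scanner','scene');top('cradle','scene')
save(c,'w5.png')
```

```text
[ 0.64785956 -0.27430633  0.06179895] [[1.0, -0.025, 0.002], [-0.025, -1.0, -0.001], [0.002, 0.001, -1.0]]
scanner 0.97 0.051 [0. 0.] [0. 0.] 0.0 [nan nan nan]
scanner 0.73 0.087 [ 666. -273.] [ 45. 102.] 88.6 [ 672. -273.   86.]
cradle 0.7 0.025 [ 676. -274.] [98. 86.] 0.0 [ 689. -276.   24.]
scanner 0.8 0.089 [ 642. -278.] [151.  41.] 4.0
scanner 0.69 0.038 [ 275. -309.] [152.  57.] 18.6
cradle 0.77 0.027 [ 642. -279.] [171.  83.] 0.9h.py:40: RuntimeWarning: Mean of empty slice.
  r=cv2.minAreaRect((q[:,:2]*1000).astype(np.float32)); print(t,round(d["confidence"],2),zt.round(3),np.round(r[0],0),np.round(r[1],0),round(r[2],1),(q.mean(0)*1000).round(0))
  ret = um.true_divide(
```

View pics/w5.png

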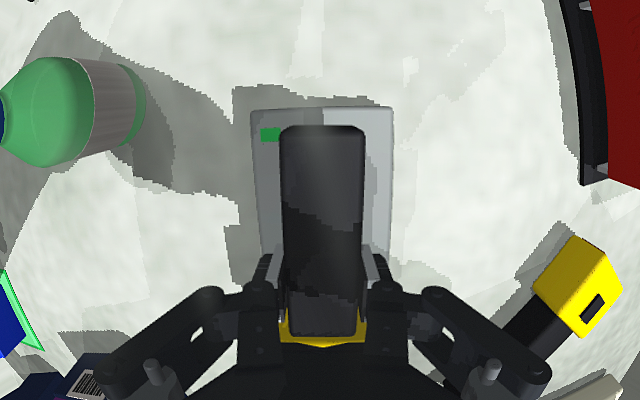

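The scanner is centred over the cradle, in the same pose it was picked from (handle columns 280–363, cradle 250–393). I'll lower it.

Emit:
drive_tool(
  targets=[
    [[0,0,0,12,0,0,0],[0,0,0,10,0,0,0],[0,0,0,4,0,0,0],[0,0,0,2,0,0,0],[0,0,0,1,0,0,0],[0,0,0,0,0,0,0],[0,0,0,0,0,0,0]],
  ],
)

```text
clock: 24.78
tool_pos: [0.6471, -0.2739, 0.0319]
ee_rot: [0.0, 1.0, -0.013, 0.0]
contact_force: [-3.7, 1.9, 5.4]
grip_width: 0.383
gripper_force: 62.7
```

In contact at the same height as the pick, with about 5 N. I'll release and retreat.

Emit:
drive_tool(
  targets=[
    [[0.5,0,0,0,0,0,0],[0.7,0,0,0,0,0,0],[0.7,0,0,0,0,0,0],[0.7,0,0,0,0,0,0],[0.7,0,0,-15,0,0,0],[0.7,0,0,-35,0,0,0],[0.7,0,0,-40,0,0,0],[0.7,0,0,-40,0,0,0],[0.7,0,0,-30,0,0,0],[0.7,0,0,0,0,0,0],[0.7,0,0,0,0,0,0]],
  ],
)

```text
clock: 26.15
tool_pos: [0.6467, -0.2735, 0.1908]
ee_rot: [-0.0, 1.0, -0.013, -0.0]
contact_force: [-0.3, 0.6, 0.6]
grip_width: 0.701
gripper_force: 0.0
```

Run:
```python
from h import *
s=env.sense();print(s['tool_pos'],s['grip_width'])
c=wtop('scanner',(.052,.06));save(c,'w6.png');wtop('cradle',(.02,.03))
c=env.read_camera('scene');save(c,'s6.png')
for t in 'rack mat sample_box tip_box amber_bottle green_bottle tub'.split(): top(t,'scene')
x=c['frame'][130:330,170:430,::-1]; y=wtop('cradle')['frame'][:,:,::-1]
cv2.imwrite('pics/v6.png',np.hstack([cv2.resize(x,(416,320)),cv2.resize(y[80:380,170:520],(373,320))]))
```

```text
[ 0.64674116 -0.27351018  0.19079971] 0.7010159222128648
scanner 0.82 0.063 [ 642. -275.] [ 57. 149.] 86.8 [ 665. -273.   56.]
scanner 0.58 0.051 [ 577. -513.] [65. 56.] 52.0 [ 573. -510.   54.]
cradle 0.72 0.026 [ 641. -275.] [169.  85.] 0.0 [ 666. -277.   25.]
rack 0.73 0.062 [510. 225.] [ 89. 131.] 2.8
mat 0.86 0.004 [508. 231.] [135. 197.] 2.0
sample_box 0.9 0.092 [ 515. -115.] [102. 332.] 40.2
tip_box 0.91 0.091 [341. 169.] [ 88. 129.] 22.2
tip_box 0.74 0.063 [ 643. -277.] [ 54. 148.] 88.3
tip_box 0.54 0.091 [ 505. -113.] [ 99. 318.] 36.8
amber_bottle 0.87 0.133 [679. 153.] [28. 30.] 89.6
green_bottle 0.83 0.127 [ 742. -122.] [27. 27.] 59.4
tub 0.57 0.078 [ 438. -269.] [82. 83.] 52.8
cradle 0.7 0.026 [ 641. -275.] [170.  85.] 0.1 [ 665. -277.   25.]
```

View pics/v6.png

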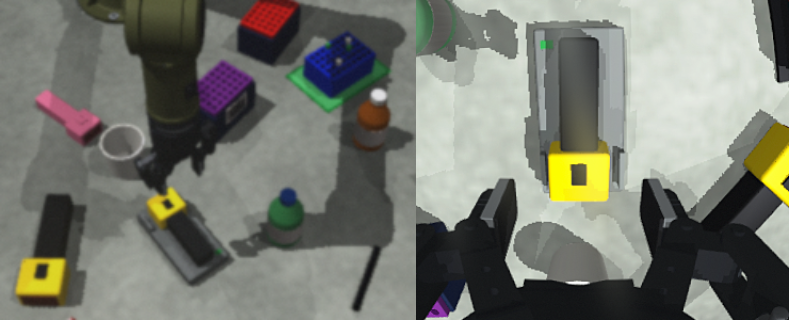

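The scanner lies flat in the cradle between the lips, the rack is on the mat, the bystanders haven't moved, and the gripper is clear. I'll hand in the job.

```bash
python3 -c "
from bench import env
print(env.close_job())"
```

```text
the job is handed in; nothing more can be done
None
```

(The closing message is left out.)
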